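# Load the panel press and gauge its opening

## Robot

A 7-joint arm with a two-finger parallel gripper is mounted at the origin on the work surface. World frame = base frame: x ahead of the robot, y to its left, z up, the work surface at z = 0. Lengths are in m, angles in rad, forces in N, time in s.
With the tool pointing down it reaches from about 0.425 to 0.875 m from the base axis. Payload 4.7 kg.
Tool frame: the origin (TCP) lies midway between the tips of the shut fingers; the grasp point (between the pads) lies 19 mm behind it (bot.hold_point_z is the distance from the TCP to the grasp point, in m); z points along the fingers, y is the line along which they close (so a half turn about z gives the same grasp; the last joint's range is limited). The gripper opens to 87 mm and grips with 3 to 60 N. Pads are 19 mm wide; open, the fingers measure 117 mm over their backs; the gripper's body (75 mm by 190 mm) begins 51 mm behind the grasp point.
Start: joints at [-1.253, 0.321, -0.07, 1.45, 0.023, 1.371, -0.057], TCP at [0.194, 0.62, 0.199] pointing down, gripper open.
Joint ranges: [-2.86, 2.86], [-0.3, 2.09], [-1.38, 1.24], [0.06, 2.45], [-1.56, 4.7], [0.09, 2.05], [-2.69, 2.69]. Speed limits (rad/s): [2.57, 2.57, 3.14, 3.14, 3.14, 3.14, 3.14].

## Interface

Orientations are given as [roll, pitch, yaw] about the fixed x, y, z axes, in that order (R = Rz(yaw) Ry(pitch) Rx(roll)).
In Python, from station import bot, get_image, camera_info gives the robot as it stands.
- The arm moves only by the tool carry_out, never from a script. Its argument "rows" is a list of rows, each a list of 7 numbers: the shift along the tool's x, y, z in units of 1 m (1.0 is 1 m), then the turn, a rotation vector about the tool's x, y, z in units of 120 degrees (1.0 is 120 degrees), then the opening, from -1 (shut) to 1 (fully open), so that 0 is half open. A call has 1 to 5 rows; each row is the pose to reach, as a shift and turn from the pose commanded when the call began, along the tool's axes at that moment; what a row does not reach only later rows make up. A row lasts 1/8 s, in which the tool goes at most 62.5 mm and 10.7 degrees, less where a joint would pass 70% of its speed; a pose out of reach is approached as far as the arm can. A call with a number of a shift or a turn outside -1 to 1 is refused whole. A call with a gripper value outside its range is refused whole. The fingers move at their own pace and stop on an object; "squeeze" is the grip in N (left out, the last holds). Time passes only in rows, so rows that repeat a pose let the fingers close. It gives the time, the measured TCP pose, the force, the opening and the grip force at its end, in the units of the state.
- bot.get_state(): the state, without advancing time (a new reading comes with each control period).
- get_image(name): name is "scene" or "top"; returns (picture, depth): 384x512x3 uint8, blue, green, red; 384x512 float32, m along the optical axis (not along the pixel's ray), 0 where there is no reading.
- camera_info(name): a dict with "fx", "fy", "cx", "cy" (pixels), "k1" (the pictures are not rectified: a ray, as slopes to the right and down, at radius r is drawn at 1 + k1 r^2 times it, then the intrinsics apply), "rvec" (rotation vector, rad) and "tvec" (3), from world to camera coordinates, as OpenCV has them. Camera axes: x right, y down, z forward; pixel columns grow to the right and rows downward; lengths in m; the calibration is good to about 2 mm. A picture is of the moment at which its call begins. camera_info takes no time and is no camera call.
- bot.finish_job(): hands the job in; it is judged then, once.
The state is a dict: "time": time; "q": joint angles; "joint_vel": joint speeds; "effort": joint torques, N m; "position": TCP position; "ee_rot": TCP orientation; "contact_force": force on the tool from outside, world axes, zero at the start; "ft_torque": the same for the moment, N m; "grip_width": opening from 0.0 (shut) to 1.0 (fully open); "gripper_force": force on a finger pad.
Only numpy, scipy, OpenCV 4.12 (cv2) and the standard library are available. Lean on these libraries where they do the work, as an engineer would, in place of code of your own. Each camera call takes 0.05 s, during which the arm holds its last target. There are 200 camera calls.

## Task

Stand the knobbed steel weight upright on the narrow wooden ridge on top of the little panel press and let go of it, so that its sprung upper plate sinks to its stop. Then take the tapered gauge blade by its wooden handle and slide it, flat on the lower plate and pointing straight in, from the open front between the two plates until it drags snugly against both, without jacking the upper plate back up. Finish while still holding the blade by its handle at that depth, and leave the paint jar, the cup and the roll of tape where they are.

Things in the scene. Friction and masses are not known exactly. Their poses are not given: they have to be found in the camera images.
- weight_knob (a point): centre of the knob of the steel weight. The weight is a dark upright disc 54 mm across and 38 mm high, above it a neck 16 mm across, then a knob 26 mm across and 20 mm high; 72 mm tall in all, about 0.65 to 0.9 kg. This point is 62 mm above its foot; the knob is the place to grip. Its z points up; round, so its yaw means nothing
- weight_foot (a point): centre of the underside of the steel weight, 62 mm below the knob's centre
- ridge_top (a point): centre of the top face of the wooden ridge on the press's upper plate, where the weight must stand. The ridge is 22 mm wide (own x), 70 mm long (own y) and 15 mm high; it moves with the upper plate. Axes as the press: x is level and points from the open front into the press, z up. Unloaded it stands about 84 mm above the table and sinks 10 mm when the weight rests on it
- mouth (a point): middle of the front lower edge of the press's upper plate (90 mm deep, 110 mm wide, 12 mm thick): the mouth of the gap. Axes as the press, x pointing into the gap. It moves down 10 mm with the upper plate. A grey post closes the gap at the back, behind the plates
- bed_front (a point): middle of the front edge of the top face of the fixed lower plate (120 mm deep, 110 mm wide), which juts out 30 mm in front of the upper plate as a lip. Axes as the press. Its height differs from run to run; with the upper plate at its stop the gap is between 4 and 7 mm
- plate (a joint): how far the upper plate has been pushed down, m: 0 at the top (springs hold it there with about 2 N), 0.010 at its stop (springs push up with about 3 N). With the weight on it the plate bears down on the blade with at most 3.5 to 6 N, so the drag felt stays mild
- gauge_grip (a point): where to grip the taper gauge: in its wooden handle (100 mm long, 18 mm wide, 24 mm high), 45 mm behind the handle's front end and 12 mm above its underside. Axes: x along the gauge from handle to tip, y across, z up. 0.12 kg. It lies level on its stand, underside 36 mm above the table, with the handle free for fingers at this point
- gauge_tip (a point): middle of the underside of the gauge blade's tip, 145 mm ahead of gauge_grip and 12 mm below it. The steel blade, 100 mm long and 26 mm wide, sticks out of the handle's front; its flat underside is level with the handle's underside, its top slopes evenly: 2 mm thick at the tip, 9 mm at the handle
- jar: squat glass paint jar, 60 mm across, 85 mm tall, lid of steel; not part of the job, leave it alone
- cup: white plastic cup, 72 mm across, 80 mm tall; not part of the job, leave it alone
- tape: roll of paper tape lying flat, 90 mm across, 24 mm high; not part of the job, leave it alone
- stand: low wooden stand that the gauge lies on: base 215 x 50 x 8 mm, two cross bars 12 mm wide reaching 36 mm above the table, 88 mm behind and 60 mm ahead of its middle; fixed. Origin at the middle of its underside, x along it
There are look-alikes about, which are no part of the job. Leave any blue look-alike of the stand alone. Leave any red look-alike of the part that bears weight_knob alone.

How it is judged:
By the outcome, as a careful person would: the job done as asked, in the order asked, and still so for the second after the job is handed in, while the arm keeps its last pose, push and grip.
It also fails if it takes over 72 s, if anything falls off the work surface, if the arm or the gripper's body presses on something with over 40 N, if the wrist force passes 120 N, or if a joint passes its speed limit or range.

## Working session

There is one attempt and no reset: what is moved stays moved. The work goes in short steps, Python scripts to look and compute and a tool call to move; the robot and the scene stay as the last step left them, time stands still between calls to the robot, and variables do not carry over. Pictures are saved under pics/ and viewed, at most 10 in all, crops included, and the job is handed in when it is done.

Besides the shell and the picture viewer there is one more tool, called after ">>>" in YAML: its name, and indented under it one key for each argument. carry_out: Moves the arm, as the interface text tells. Its arguments: {"type":"object","properties":{"rows":{"type":"array"},"squeeze":{"type":"number"}},"required":["rows"]}

```bash
mkdir -p pics; ls
python3 - <<'E'
from station import bot,get_image,camera_info
import cv2,numpy as np
for n in("scene","top"):
    p,d=get_image(n);cv2.imwrite(f"pics/{n}0.png",p);np.savez(f"{n}0.npz",p=p,d=d);print(n,camera_info(n))
print(bot.get_state(),bot.hold_point_z)
E
```

```text
pics
scene {'fx': 464.5014493274431, 'fy': 464.5014493274431, 'cx': 249.47142931871306, 'cy': 189.62159473272573, 'k1': 0.03312672205149931, 'rvec': array([ 1.9610291 ,  1.3368051 , -0.57555461]), 'tvec': array([-0.17784377, -0.27430132,  1.82241976])}
top {'fx': 389.8597493201223, 'fy': 389.8597493201223, 'cx': 257.65054860520087, 'cy': 188.9487304340052, 'k1': -0.09647932904849288, 'rvec': array([ 2.17602692, -2.17679176,  0.10031315]), 'tvec': array([-0.02572766,  0.56462823,  1.1190356 ])}
{'time': 0.1, 'q': array([-1.25287925,  0.32174582, -0.07010517,  1.45151172,  0.02260673,
        1.37078906, -0.05693879]), 'joint_vel': array([ 0.00077736, -0.0028874 ,  0.00037352, -0.00255234,  0.00110513,
       -0.00165438,  0.0001755 ]), 'effort': array([-2.51160330e-06, -4.92571807e+01, -4.05522231e-01, -3.13398600e+01,
       -6.40432583e-02,  3.95042938e-02,  8.61515309e-05]), 'position': array([0.19434158, 0.61973051, 0.19809377]), 'ee_rot': array([-3.13992842e+00,  9.07879800e-05,  2.83778455e+00]), 'contact_force': array([-0.41691738, -0.55803419,  0.61876786]), 'ft_torque': array([-0.02554206, -0.01581763, -0.02616513]), 'gripper_force': 0.0, 'grip_width': 1.0004193337747869} 0.0187
```

View pics/scene0.png

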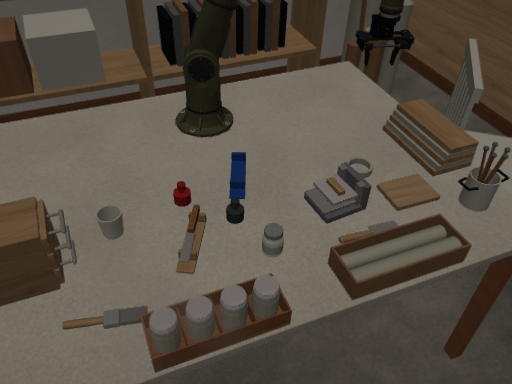

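View pics/top0.png

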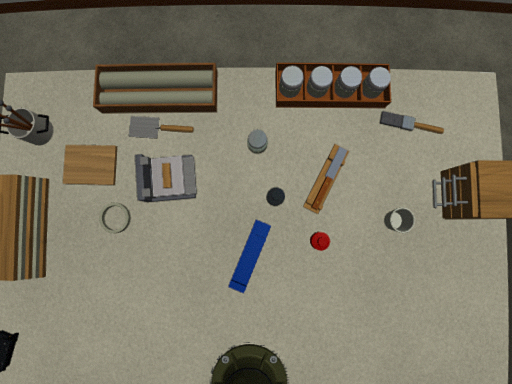

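The scene view shows the dark weight at (235,210), with the red look-alike at (182,195). The gauge on its wooden stand is at (192,235), and the blue look-alike stand is at (238,175). The press is at (338,193) with its grey post on the right. In the top view the weight is at (276,197), the red one at (320,240), the gauge at (327,178), the blue stand at (250,256) and the press at (166,177). The press's post is on the left, so its front opens to the right.

The weight is the dark one and the gauge is the one on the wooden stand. I'll confirm both in one crop while measuring.

```bash
cat > h.py <<'E'
import numpy as np,cv2
from station import bot,get_image,camera_info
def cam(n):
    c=camera_info(n);K=np.array([[c['fx'],0,c['cx']],[0,c['fy'],c['cy']],[0,0,1]])
    return K,np.array([c['k1'],0,0,0,0.]),cv2.Rodrigues(c['rvec'])[0],c['tvec']
def rays(n,px):
    K,D,R,t=cam(n);u=cv2.undistortPoints(np.float64(px).reshape(-1,1,2),K,D)[:,0]
    return -R.T@t,np.c_[u,np.ones(len(u))]@R   # dirs scaled to unit depth
def onplane(n,px,z):
    o,d=rays(n,px);return o+d*((z-o[2])/d[:,2])[:,None]
def cloud(n,d):
    v,u=np.mgrid[:d.shape[0],:d.shape[1]];o,r=rays(n,np.c_[u.ravel(),v.ravel()])
    return (o+r*d.reshape(-1,1)).reshape(*d.shape,3)
def proj(n,P):
    K,D,R,t=cam(n);return cv2.projectPoints(np.float64(P).reshape(-1,1,3),cv2.Rodrigues(R)[0],t,K,D)[0][:,0]
E
python3 - <<'E'
from h import *
f=np.load("top0.npz");p,d=f['p'],f['d'];C=cloud('top',d)
s=np.load("scene0.npz");S=cloud('scene',s['d']);sp=s['p']
a=cv2.resize(p[130:260,120:370],None,fx=3,fy=3,interpolation=2)
b=cv2.resize(sp[140:280,150:400],None,fx=3,fy=3,interpolation=2)
cv2.imwrite("pics/cr.png",np.vstack([cv2.resize(a,(560,291)),cv2.resize(b,(545,305)).copy() if 0 else cv2.resize(b,(560,309))]))
np.set_printoptions(precision=4,suppress=True)
print("table",C[300,150:200:25],S[150,150])
# press cloud top
print("press z top rows"); 
for v in(163,177,190): print(v,[(u,int(1000*C[v,u,2])) for u in range(132,202,3)])
for (u,v) in((276,197),(320,240)):
    w=C[v-14:v+15,u-14:u+15].reshape(-1,3);w=w[w[:,2]>.012]
    t=w[w[:,2]>w[:,2].max()-.012];print("weight",len(w),w[:,2].max(),w.mean(0),t.mean(0))
hsv=cv2.cvtColor(p,cv2.COLOR_BGR2HSV)
# gauge region heights
w=C[140:216,298:352];print((w[::4,::3,2]*1000).astype(int))
E
```

```text
table [[ 0.2354  0.2945 -0.0026]
 [ 0.4618 -0.0234  1.1653]] [ 0.1136 -0.2406 -0.0049]
press z top rows
163 [(132, -1), (135, 98), (138, 101), (141, 100), (144, 103), (147, 97), (150, 76), (153, 65), (156, 71), (159, 70), (162, 72), (165, 68), (168, 85), (171, 71), (174, 67), (177, 65), (180, 69), (183, 44), (186, 44), (189, 41), (192, 44), (195, 0), (198, 0), (201, 0)]
177 [(132, 0), (135, 0), (138, 100), (141, 100), (144, 82), (147, 56), (150, 23), (153, 68), (156, 67), (159, 70), (162, 68), (165, 83), (168, 83), (171, 77), (174, 68), (177, 68), (180, 68), (183, 62), (186, 43), (189, 40), (192, 37), (195, 33), (198, 0), (201, 2)]
190 [(132, 0), (135, 1), (138, 98), (141, 99), (144, 101), (147, 101), (150, 96), (153, 70), (156, 69), (159, 72), (162, 71), (165, 68), (168, 68), (171, 69), (174, 66), (177, 69), (180, 70), (183, 69), (186, 40), (189, 44), (192, 41), (195, 44), (198, -1), (201, 1)]
weight 280 1.1652818371795641 [ 0.5419 -0.0753  0.0633] [ 0.4618 -0.0234  1.1653]
weight 294 1.1652818371795641 [ 0.4147 -0.2024  0.055 ] [ 0.4618 -0.0234  1.1653]
[[   0   -1    4    0    3  
[... 1077 characters left out ...]
6   -1    2
     1    3    4    2]
 [   4    0    3    1    3    5    9   11   60   61 1165    2    5    1
     4    3    4   -1]
 [   1    0    2    1    6    8    9   61   61   61    9   -3    1    1
     0    2    3    0]
 [   2    2    0    1    7    8   50   64   60    9    1    0   -4   -1
     0    3    2    0]
 [   2    0    2   38   34   10   58   62   10    2    6    6    0   -1
     0    3    2    2]
 [   1   -2    6    7   24   60   62   58    6    2    0    2    1   -3
     1    1    1    0]
 [   2    3   -4    5   11    8 1165   36    1    5    1    2    2    0
     1    0    1    4]
 [   0    0    4    7    0    2    9    2    2    0    1   -2    3   -1
     2    4    1   -2]]
```

View pics/cr.png

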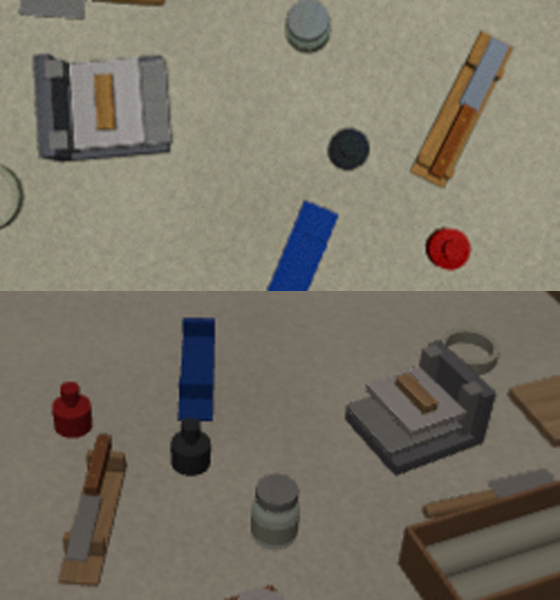

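The crop confirms the dark weight at top-view (276,197), the gauge on its wooden stand with the blade pointing up and to the right, and the press with its lip on the right, so its x points left. Next I'll fit the exact poses.

```bash
cat > m.py <<'E'
from h import *
np.set_printoptions(precision=4,suppress=True)
f=np.load("top0.npz");p,d=f['p'],f['d'];C=cloud('top',d);C[d==0]=0
Z=C[...,2];hsv=cv2.cvtColor(p,cv2.COLOR_BGR2HSV);H,Sa,V=cv2.split(hsv)
def box(m,z,roi):
    u0,v0,u1,v1=roi;q=np.zeros(m.shape,np.uint8);q[v0:v1,u0:u1]=m[v0:v1,u0:u1]
    c=max(cv2.findContours(q,cv2.RETR_EXTERNAL,cv2.CHAIN_APPROX_NONE)[0],key=cv2.contourArea)
    q[:]=0;cv2.drawContours(q,[c],-1,1,-1);v,u=np.nonzero(q)
    P=onplane('top',np.c_[u,v],z)[:,:2]
    mu=P.mean(0);w,e=np.linalg.eigh(np.cov((P-mu).T));r=cv2.minAreaRect(P.astype(np.float32)*1000)
    return mu,np.degrees(np.arctan2(*e[::-1,1])),r,len(P)
wood=((Sa>100)&(H<25)).astype(np.uint8)
print("ridge",box(wood,.084,(155,150,182,200)))
lite=((Z>.06)&(Z<.09)).astype(np.uint8)
print("upper",box(lite,.069,(148,145,200,205)))
print("bed",box(((Z>.035)&(Z<.055)).astype(np.uint8),.042,(180,145,202,205)))
print("handle",box(((Z>.052)&(Z<.07)).astype(np.uint8),.060,(298,140,352,216)))
blade=((Sa<90)&(Z>.03)&(Z<.05)).astype(np.uint8)
print("blade",box(blade,.0415,(298,140,352,216)))
print("stand",box((Z>.005).astype(np.uint8),.01,(298,140,352,216)))
dark=((V<60)).astype(np.uint8)
for n,roi in(("wt",(258,180,294,215)),):
    print(n,box(dark,.04,roi))
    print(box(dark,.062,roi))
    w=C[180:215,258:294].reshape(-1,3)
    for a,b in((.03,.045),(.06,.08)):
        t=w[(w[:,2]>a)&(w[:,2]<b)];print(len(t),t.mean(0),t[:,:2].min(0),t[:,:2].max(0))
s=np.load("scene0.npz");S=cloud('scene',s['d']);S[s['d']==0]=0
def zst(m,nm): print(nm,np.median(m[:,2]),m.mean(0),len(m))
def sel(Cl,x0,x1,y0,y1,z0,z1):
    P=Cl.reshape(-1,3);return P[(P[:,0]>x0)&(P[:,0]<x1)&(P[:,1]>y0)&(P[:,1]<y1)&(P[:,2]>z0)&(P[:,2]<z1)]
for nm,Cl in(("top",C),("scene",S)):
    zst(sel(Cl,.5,.7,.1,.35,.035,.05),nm+" bed z");zst(sel(Cl,.5,.7,.1,.35,.06,.078),nm+" upper")
    t=sel(Cl,.5,.6,-.15,0,.064,.085);zst(t,nm+" knob")
    t=sel(Cl,.45,.7,-.35,-.12,.05,.07);zst(t,nm+" handle")
    zst(sel(Cl,.2,.4,.1,.4,-.02,.02),nm+" table")
E
python3 m.py
```

```text
ridge (array([0.5981, 0.2309]), np.float64(-174.680860489933), ((598.38671875, 230.84771728515625), (68.7904052734375, 21.674562454223633), 5.146324157714844), 188)
upper (array([0.5981, 0.2332]), np.float64(-173.52939965183393), ((598.0211791992188, 237.3271484375), (109.86697387695312, 103.85298919677734), 3.8687517642974854), 1227)
bed (array([0.6029, 0.1745]), np.float64(-175.38736355281011), ((602.69580078125, 175.8657989501953), (46.489925384521484, 108.57341003417969), 89.83367919921875), 436)
handle (array([ 0.5525, -0.2084]), np.float64(152.25918881351345), ((552.9114990234375, -208.10882568359375), (17.920881271362305, 99.4169921875), 62.651451110839844), 221)
blade (array([ 0.6411, -0.2558]), np.float64(152.1719841559191), ((640.4825439453125, -255.01597595214844), (27.497804641723633, 97.76417541503906), 62.48564910888672), 301)
stand (array([ 0.5978, -0.2304]), np.float64(152.0869020503342), ((599.8004150390625, -232.74029541015625), (58.213592529296875, 216.18275451660156), 63.457122802734375), 1200)
wt (array([ 0.5418, -0.0763]), np.float64(144.6766998139005), ((541.40
[... 297 characters left out ...]
 0.5195 -0.1022] [ 0.5694 -0.0502]
67 [ 0.5435 -0.0771  0.073 ] [ 0.5319 -0.0888] [ 0.5548 -0.066 ]
top bed z 0.04207997635376992 [0.5987 0.1865 0.042 ] 494
top upper 0.06965388067752354 [0.5972 0.235  0.0696] 1050
top knob 0.07303391725353658 [ 0.5436 -0.077   0.0732] 66
top handle 0.061131912889711426 [ 0.5528 -0.208   0.0606] 229
top table 0.0010112377791368088 [0.3002 0.2484 0.001 ] 6752
scene bed z 0.04041344717858164 [0.6205 0.2015 0.0404] 519
scene upper 0.06834916338171693 [0.6087 0.24   0.0685] 790
scene knob 0.07052664853785412 [ 0.5462 -0.0764  0.0699] 54
scene handle 0.05816042815925315 [ 0.5579 -0.2088  0.0581] 173
scene table -0.001030102637420205 [ 0.3042  0.2458 -0.001 ] 2739
```

```bash
cat > g.py <<'E'
import sys
from h import *
from scipy.spatial.transform import Rotation as Ro
np.set_printoptions(precision=4,suppress=True)
def go(x,y,z,yaw):
    s=bot.get_state();R=Ro.from_euler('xyz',s['ee_rot']);T=Ro.from_euler('xyz',[np.pi,0,np.radians(yaw)])
    print("shift",R.inv().apply(np.array([x,y,z])-s['position']),"turn/120",np.degrees((R.inv()*T).as_rotvec())/120)
    print(s['time'],s['position'],np.degrees(s['ee_rot']),s['contact_force'],s['grip_width'])
if __name__=='__main__': go(*map(float,sys.argv[1:]))
E
python3 g.py .5435 -.0767 .2 95; python3 -c "
from h import *
print(onplane('top',[[258,138]],.085),onplane('top',[[400,220]],.04),onplane('top',[[116,217]],.02))"
```

```text
shift [-0.5415 -0.5601 -0.0009] turn/120 [-0.0007  0.0005  0.5633]
0.1 [0.1943 0.6197 0.1981] [-179.9046    0.0052  162.5931] [-0.4169 -0.558   0.6188] 1.0004193337747869
[[ 0.70351125 -0.02684539  0.085     ]] [[ 0.47216597 -0.44149901  0.04      ]] [[0.4816113 0.3945744 0.02     ]]
```

>>> carry_out:
  rows:
    - [-0.5415,-0.5601,0,0,0,0.563,0.2]
    - [-0.5415,-0.5601,0,0,0,0.563,0.2]
    - [-0.5415,-0.5601,0,0,0,0.563,0.2]
    - [-0.5415,-0.5601,0,0,0,0.563,0.2]
    - [-0.5415,-0.5601,0,0,0,0.563,0.2]
  squeeze: 30

```text
time: 0.72
position: [0.3351, 0.3388, 0.1988]
ee_rot: [-3.142, -0.0, 1.894]
contact_force: [0.1, -0.3, 0.1]
grip_width: 0.617
gripper_force: 0.0
```

```bash
python3 g.py .5435 -.0767 .15 95
```

```text
shift [-0.4602  0.0656  0.0488] turn/120 [-0.     -0.      0.1127]
0.725 [0.3351 0.3388 0.1988] [-179.9956   -0.0029  108.5282] [ 0.1179 -0.313   0.0767] 0.6171787311831678
```

>>> carry_out:
  rows:
    - [-0.46,0.066,0,0,0,0.113,0.2]
    - [-0.46,0.066,0,0,0,0.113,0.2]
    - [-0.46,0.066,0,0,0,0.113,0.2]
    - [-0.46,0.066,0,0,0,0.113,0.2]
    - [-0.46,0.066,0,0,0,0.113,0.2]

```text
time: 1.35
position: [0.477, 0.0607, 0.199]
ee_rot: [3.141, -0.001, 1.664]
contact_force: [0.7, 1.8, -0.9]
grip_width: 0.597
gripper_force: 0.0
```

```bash
python3 g.py .5435 -.0767 .15 95
```

```text
shift [-0.143   0.0534  0.0489] turn/120 [ 0.0002 -0.0003  0.0028]
1.35 [0.477  0.0607 0.199 ] [179.9775  -0.0372  95.3358] [ 0.6643  1.7616 -0.9075] 0.5965363501658039
```

>>> carry_out:
  rows:
    - [-0.143,0.0534,0,0,0,0,0.2]
    - [-0.143,0.0534,0,0,0,0,0.2]
    - [-0.143,0.0534,0.049,0,0,0,0.2]
    - [-0.143,0.0534,0.049,0,0,0,0.2]
    - [-0.143,0.0534,0.049,0,0,0,0.2]

```text
time: 1.98
position: [0.5431, -0.0739, 0.1503]
ee_rot: [-3.141, -0.001, 1.664]
contact_force: [0.1, 0.0, 0.5]
grip_width: 0.603
gripper_force: 0.0
```

```bash
python3 g.py .5435 -.0767 .0445 95
python3 - <<'E'
from h import *
p,d=get_image("scene");cv2.imwrite("pics/s1.png",cv2.resize(p[120:260,160:320],None,fx=4,fy=4,interpolation=2))
E
```

```text
shift [-0.0029  0.0002  0.1058] turn/120 [-0.0001 -0.0003  0.0031]
1.975 [ 0.5431 -0.0739  0.1503] [-179.9909   -0.0309   95.3675] [0.1169 0.0029 0.5172] 0.6030629831140125
```

View pics/s1.png

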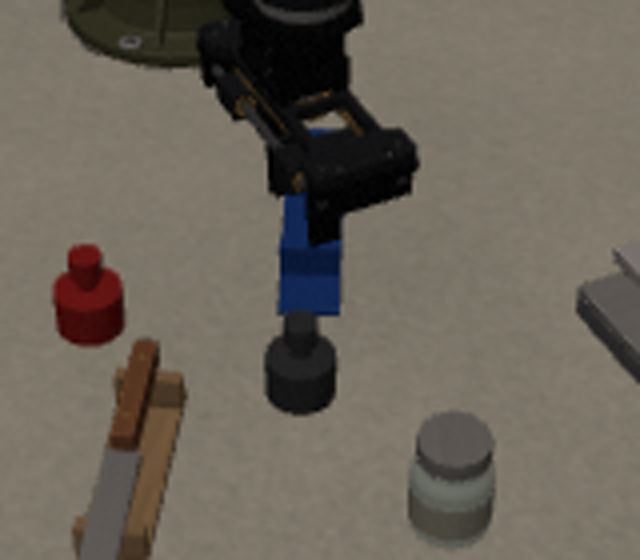

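The fingers hang above the dark weight's knob, which is at crop (300,330), so I'll go down to it.

>>> carry_out:
  rows:
    - [-0.003,0,0.04,0,0,0,0.2]
    - [-0.003,0,0.08,0,0,0,0.2]
    - [-0.003,0,0.106,0,0,0,0.2]
    - [-0.003,0,0.106,0,0,0,0.2]
    - [-0.003,0,0.106,0,0,0,-1]

```text
time: 2.65
position: [0.5449, -0.0771, 0.046]
ee_rot: [3.138, -0.0, 1.665]
contact_force: [-0.5, 0.1, 0.2]
grip_width: 0.551
gripper_force: 0.0
```

>>> carry_out:
  rows:
    - [0,0,0,0,0,0,-1]
    - [0,0,0,0,0,0,-1]
    - [0,0,0,0,0,0,-1]
    - [0,0,0,0,0,0,-1]
  squeeze: 35

```text
time: 3.15
position: [0.5436, -0.0778, 0.0448]
ee_rot: [3.141, -0.001, 1.664]
contact_force: [-2.3, -0.1, 6.0]
grip_width: 0.269
gripper_force: 35.0
```

>>> carry_out:
  rows:
    - [0,0,-0.01,0,0,0,-1]
    - [0,0,-0.03,0,0,0,-1]
    - [0,0,-0.08,0,0,0,-1]
    - [0,0,-0.13,0,0,0,-1]
    - [0,0,-0.14,0,0,0,-1]

```text
time: 3.78
position: [0.5451, -0.0783, 0.1867]
ee_rot: [3.136, 0.0, 1.663]
contact_force: [0.8, 0.5, -7.6]
grip_width: 0.27
gripper_force: 35.0
```

>>> carry_out:
  rows:
    - [0,0,0,0,0,0,-1]

```text
time: 3.9
position: [0.5425, -0.0777, 0.1829]
ee_rot: [-3.14, -0.0, 1.664]
contact_force: [-0.5, 0.3, -7.8]
grip_width: 0.268
gripper_force: 35.0
```

```bash
python3 g.py .598 .231 .19 95.2
python3 - <<'E'
from h import *
p,d=get_image("scene");cv2.imwrite("pics/s2.png",cv2.resize(p[80:280,160:320],None,fx=3,fy=3,interpolation=2))
C=cloud('scene',d)
E
```

```text
shift [ 0.3022  0.0839 -0.0071] turn/120 [-0.0007 -0.0002  0.001 ]
3.9 [ 0.5425 -0.0777  0.1829] [-179.917    -0.0267   95.3216] [-0.4945  0.2582 -7.8291] 0.2675231119257018
```

View pics/s2.png

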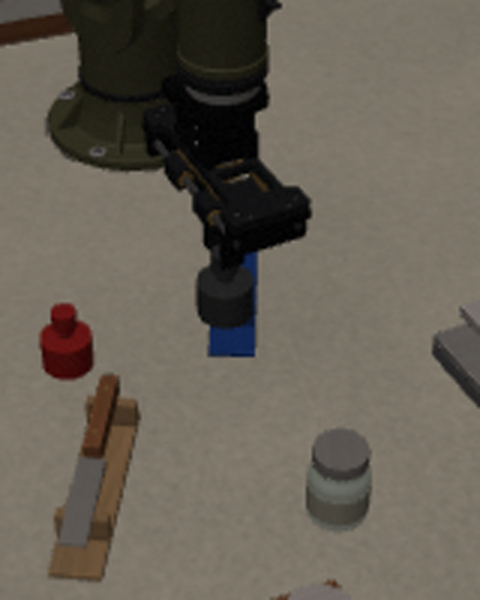

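The weight hangs upright in the fingers at crop (225,295) and reads 7.8 N, or 0.8 kg. Next I'll carry it to the ridge.

>>> carry_out:
  rows:
    - [0.05,0.014,0,0,0,0,-1]
    - [0.11,0.03,0,0,0,0,-1]
    - [0.17,0.047,0,0,0,0,-1]
    - [0.23,0.064,0,0,0,0,-1]
    - [0.27,0.075,0,0,0,0,-1]

```text
time: 4.58
position: [0.5907, 0.2025, 0.1801]
ee_rot: [-3.136, -0.0, 1.668]
contact_force: [0.7, 2.0, -6.4]
grip_width: 0.267
gripper_force: 35.0
```

```bash
python3 g.py .598 .2305 .15 95.2
```

```text
shift [0.0271 0.0101 0.0301] turn/120 [-0.0026 -0.0001  0.0029]
4.575 [0.5907 0.2025 0.1801] [-179.6831   -0.0187   95.5472] [ 0.7145  2.0176 -6.3657] 0.2671610180410589
```

>>> carry_out:
  rows:
    - [0.03,0.009,0,0,0,0,-1]
    - [0.03,0.009,0.02,0,0,0,-1]
    - [0.03,0.009,0.04,0,0,0,-1]
    - [0.03,0.009,0.04,0,0,0,-1]
    - [0.03,0.009,0.04,0,0,0,-1]

```text
time: 5.2
position: [0.5994, 0.2275, 0.1441]
ee_rot: [3.142, 0.0, 1.662]
contact_force: [0.5, 0.6, -7.4]
grip_width: 0.267
gripper_force: 35.0
```

```bash
python3 g.py .598 .2305 .1335 95.2
```

```text
shift [ 0.0031 -0.0011  0.0106] turn/120 [0.     0.     0.0002]
5.2 [0.5994 0.2275 0.1441] [179.9996   0.0049  95.2189] [ 0.483   0.5642 -7.4213] 0.2672380967959432
```

>>> carry_out:
  rows:
    - [0.003,-0.001,0,0,0,0,-1]
    - [0.003,-0.001,0.007,0,0,0,-1]
    - [0.003,-0.001,0.013,0,0,0,-1]
    - [0.003,-0.001,0.019,0,0,0,-1]
    - [0.003,-0.001,0.019,0,0,0,-1]

```text
time: 5.82
position: [0.5979, 0.2312, 0.1247]
ee_rot: [-3.141, 0.0, 1.663]
contact_force: [-0.2, -0.6, -4.0]
grip_width: 0.264
gripper_force: 35.0
```

>>> carry_out:
  rows:
    - [0,0,0.003,0,0,0,-1]
    - [0,0,0.005,0,0,0,-1]
    - [0,0,0.005,0,0,0,-1]

```text
time: 6.2
position: [0.5981, 0.2314, 0.1205]
ee_rot: [3.141, -0.0, 1.663]
contact_force: [-1.0, -0.3, -1.0]
grip_width: 0.269
gripper_force: 35.0
```

```bash
python3 g.py .598 .2305 .1190 95.2
```

```text
shift [-0.0009 -0.0002  0.0015] turn/120 [ 0.0002 -0.0001  0.0009]
6.2 [0.5981 0.2314 0.1205] [179.9704  -0.0099  95.3092] [-1.0478 -0.2928 -0.975 ] 0.2685020424282101
```

>>> carry_out:
  rows:
    - [0,0,0.0005,0,0,0,-1]
    - [0,0,0.0005,0,0,0,-0.3]
    - [0,0,0.0005,0,0,0,-0.1]
    - [0,0,0.0005,0,0,0,0.1]
    - [0,0,0.0005,0,0,0,0.25]

```text
time: 6.82
position: [0.5981, 0.2318, 0.1197]
ee_rot: [3.141, -0.0, 1.664]
contact_force: [-0.6, 0.7, 1.2]
grip_width: 0.569
gripper_force: 0.0
```

>>> carry_out:
  rows:
    - [0,0,0,0,0,0,0.3]
    - [0,0,-0.02,0,0,0,0.3]
    - [0,0,-0.06,0,0,0,0.3]
    - [0,0,-0.1,0,0,0,0.3]
    - [0,0,-0.1,0,0,0,0.3]

```text
time: 7.45
position: [0.6005, 0.2321, 0.2253]
ee_rot: [3.133, -0.003, 1.663]
contact_force: [1.4, -0.4, -0.6]
grip_width: 0.65
gripper_force: 0.0
```

```bash
python3 g.py .54 .1 .22 30
python3 - <<'E'
from h import *
p,d=get_image("scene");cv2.imwrite("pics/s3.png",cv2.resize(p[120:250,260:420],None,fx=4,fy=4,interpolation=2))
E
```

```text
shift [-0.1259 -0.0725  0.0043] turn/120 [ 0.0027 -0.0037  0.5442]
7.45 [0.6005 0.2321 0.2253] [179.5202  -0.1863  95.3042] [ 1.4442 -0.4489 -0.5937] 0.650306220670993
```

View pics/s3.png

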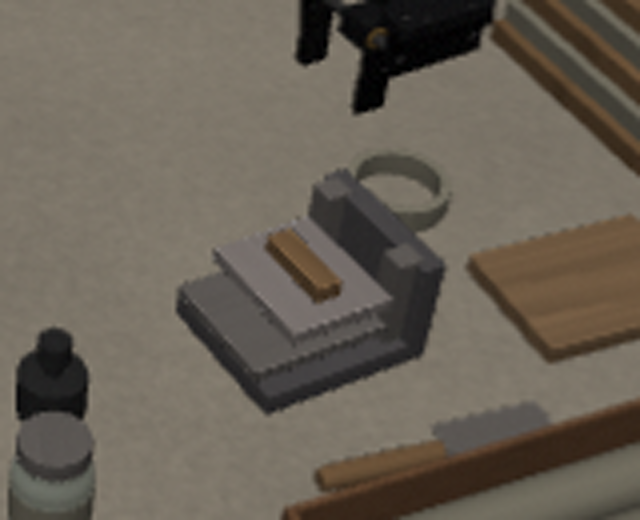

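The weight isn't on the ridge. A dark upright piece stands at about scene (273,212), behind the jar, so I'll measure it and see what happened.

Run:
```python
from h import *
np.set_printoptions(precision=4,suppress=True)
for n in("top","scene"):
    p,d=get_image(n);np.savez(n+"1.npz",p=p,d=d);C=cloud(n,d);C[d==0]=0
    print(n,"tcp px",proj(n,[[.6005,.2321,.2253],[.598,.231,.074]]))
    if n=="top":cv2.imwrite("pics/t1.png",p[100:300,80:380])
    else:
        for v,u in((212,273),(205,273),(193,338),(183,335)):print(v,u,C[v,u],p[v,u])
pa=np.load("top0.npz")['p'];pb=np.load("top1.npz")['p']
cv2.imwrite("pics/t1.png",np.hstack([pb[100:300,80:380],np.load("scene1.npz")['p'][100:300,150:450]]).repeat(1,0))
```

```text
top tcp px [[152.5056 167.0623]
 [166.9936 175.6969]]
scene tcp px [[342.5909 146.8117]
 [334.3415 186.1302]]
212 273 [0.6147 0.0184 0.0523] [22 21 22]
205 273 [0.6039 0.0221 0.07  ] [35 35 36]
193 338 [0.6315 0.2241 0.0762] [31 47 62]
183 335 [0.5953 0.2332 0.0839] [ 56  82 107]
```

View pics/t1.png

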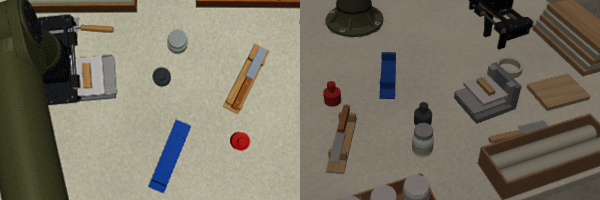

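The top view now shows the weight standing at about (242,176), well away from the ridge, and the plate is back up. Something displaced it after I released it. I'll locate it again and repeat the placing.

```bash
python3 - <<'E'
from h import *
np.set_printoptions(precision=4,suppress=True)
f=np.load("top1.npz");C=cloud('top',f['d']);C[f['d']==0]=0
w=C[155:197,222:262].reshape(-1,3)
for a,b in((.03,.05),(.06,.08)):
    t=w[(w[:,2]>a)&(w[:,2]<b)];print(len(t),t.mean(0),t[:,:2].min(0),t[:,:2].max(0))
g=np.load("top0.npz");print("jar,gauge,cup diff",[np.abs(f['p'][b:d,a:c].astype(int)-g['p'][b:d,a:c]).mean() for a,b,c,d in((245,125,272,158),(298,140,352,216),(380,200,420,240),(180,150,200,205))])
E
python3 g.py .606 .02 .2 95
```

```text
197 [0.6015 0.022  0.0394] [ 0.5776 -0.0037] [0.628  0.0489]
68 [0.6024 0.0226 0.0728] [0.5911 0.0097] [0.6143 0.0355]
jar,gauge,cup diff [np.float64(22.271230826786383), np.float64(22.653671215074723), np.float64(21.760833333333334), np.float64(21.80848484848485)]
shift [-0.2114 -0.0112  0.0196] turn/120 [-0.0001 -0.0001  0.0027]
7.6 [0.5976 0.2315 0.2196] [-179.9855   -0.0083   95.3216] [-0.5222 -0.4935  0.1227] 0.6480032675853463
```

>>> carry_out:
  rows:
    - [-0.06,-0.004,0,0,0,0,0.2]
    - [-0.12,-0.008,0,0,0,0,0.2]
    - [-0.18,-0.012,0,0,0,0,0.2]
    - [-0.2086,-0.0145,0,0,0,0,0.2]
    - [-0.2086,-0.0145,0.04,0,0,0,0.2]

```text
time: 8.22
position: [0.6045, 0.0179, 0.1814]
ee_rot: [3.136, 0.001, 1.657]
contact_force: [-0.1, 0.1, 0.3]
grip_width: 0.602
gripper_force: 0.0
```

>>> carry_out:
  rows:
    - [0,0,0.03,0,0,0,0.2]
    - [0,0,0.03,0,0,0,0.2]
    - [0,0,0.03,0,0,0,0.2]

```text
time: 8.6
position: [0.6031, 0.0226, 0.1502]
ee_rot: [3.141, 0.0, 1.664]
contact_force: [-0.0, 0.7, -0.4]
grip_width: 0.599
gripper_force: 0.0
```

```bash
python3 g.py .602 .0225 .0445 95.2;python3 - <<'E'
from h import *
np.set_printoptions(precision=4,suppress=True)
n='scene';p,d=get_image(n);C=cloud(n,d);P=C[d>0]
for a,b in((.02,.038),(.06,.08)):
    t=P[(abs(P[:,0]-.602)<.035)&(abs(P[:,1]-.022)<.035)&(P[:,2]>a)&(P[:,2]<b)];print(len(t),t.mean(0),t.min(0),t.max(0))
E
```

```text
shift [ 0.0001 -0.0012  0.1057] turn/120 [0.0002 0.0001 0.0011]
8.6 [0.6031 0.0226 0.1502] [179.9725   0.0093  95.329 ] [-0.0359  0.6842 -0.4178] 0.5993409548614164
138 [0.6144 0.0179 0.0328] [ 0.5763 -0.0043  0.0203] [0.6321 0.0518 0.0379]
65 [0.6061 0.0222 0.069 ] [0.5878 0.0099 0.0605] [0.619  0.0368 0.0743]
```

>>> carry_out:
  rows:
    - [0,0,0.04,0,0,0,0.2]
    - [0,0,0.08,0,0,0,0.2]
    - [0,0,0.106,0,0,0,0.2]
    - [0,0,0.106,0,0,0,0.2]
    - [0,0,0.106,0,0,0,-1]

```text
time: 9.28
position: [0.6044, 0.0225, 0.0456]
ee_rot: [3.139, -0.0, 1.664]
contact_force: [0.6, 0.2, 1.1]
grip_width: 0.555
gripper_force: 0.0
```

>>> carry_out:
  rows:
    - [0,0,0,0,0,0,-1]
    - [0,0,0,0,0,0,-1]
    - [0,0,0,0,0,0,-1]
    - [0,0,0,0,0,0,-1]

```text
time: 9.78
position: [0.6025, 0.0225, 0.0443]
ee_rot: [-3.141, -0.001, 1.664]
contact_force: [-3.2, 0.0, 5.8]
grip_width: 0.272
gripper_force: 35.0
```

>>> carry_out:
  rows:
    - [0,0,-0.01,0,0,0,-1]
    - [0,0,-0.03,0,0,0,-1]
    - [0,0,-0.08,0,0,0,-1]
    - [0,0,-0.13,0,0,0,-1]
    - [0,0,-0.14,0,0,0,-1]

```text
time: 10.4
position: [0.6056, 0.0222, 0.1883]
ee_rot: [3.133, -0.001, 1.663]
contact_force: [0.2, -0.2, -7.8]
grip_width: 0.271
gripper_force: 35.0
```

>>> carry_out:
  rows:
    - [0,0,0,0,0,0,-1]

```text
time: 10.52
position: [0.6025, 0.0225, 0.1834]
ee_rot: [3.141, -0.0, 1.664]
contact_force: [-0.4, 0.1, -8.7]
grip_width: 0.274
gripper_force: 35.0
```

```bash
python3 g.py .598 .231 .145 95.2
```

```text
shift [0.208  0.0148 0.0385] turn/120 [ 0.0001 -0.0002  0.001 ]
10.525 [0.6025 0.0225 0.1834] [179.9931  -0.0208  95.3183] [-0.3523  0.0932 -8.7231] 0.27386206407562136
```

>>> carry_out:
  rows:
    - [0.05,0.0035,0,0,0,0,-1]
    - [0.1,0.007,0,0,0,0,-1]
    - [0.15,0.0105,0,0,0,0,-1]
    - [0.19,0.0135,0,0,0,0,-1]
    - [0.208,0.0148,0,0,0,0,-1]

```text
time: 11.15
position: [0.5955, 0.2351, 0.18]
ee_rot: [-3.136, -0.0, 1.668]
contact_force: [-0.7, 0.5, -7.1]
grip_width: 0.277
gripper_force: 35.0
```

>>> carry_out:
  rows:
    - [0,0,0,0,0,0,-1]
    - [0,0,0.02,0,0,0,-1]
    - [0,0,0.038,0,0,0,-1]
    - [0,0,0.038,0,0,0,-1]
    - [0,0,0.038,0,0,0,-1]

```text
time: 11.78
position: [0.5985, 0.2305, 0.1456]
ee_rot: [3.141, 0.0, 1.663]
contact_force: [-0.6, -0.0, -7.0]
grip_width: 0.271
gripper_force: 35.0
```

```bash
python3 g.py .598 .231 .119 95.2;  python3 - <<'E'
from h import *
np.set_printoptions(precision=4,suppress=True)
for n in("scene","top"):
    p,d=get_image(n);C=cloud(n,d);P=C[d>0];np.savez(n+"2.npz",p=p,d=d)
    for nm,a,b in(("disc",.1,.137),):
        t=P[(abs(P[:,0]-.6)<.05)&(abs(P[:,1]-.231)<.035)&(P[:,2]>a)&(P[:,2]<b)];print(n,nm,len(t),t.mean(0),t.min(0),t.max(0))
E
```

```text
shift [ 0.0006 -0.0004  0.0266] turn/120 [0.0001 0.     0.0006]
11.775 [0.5985 0.2305 0.1456] [179.9881   0.      95.2761] [-0.5919 -0.0475 -7.0266] 0.27108093909626174
scene disc 185 [0.6134 0.2222 0.1212] [0.5709 0.2045 0.1001] [0.6271 0.2614 0.1369]
top disc 35 [0.5908 0.2086 0.1205] [0.5765 0.204  0.102 ] [0.6155 0.2174 0.136 ]
```

Aligned. I'll lower it, release, and check before retracting far.

>>> carry_out:
  rows:
    - [0,0,0.008,0,0,0,-1]
    - [0,0,0.014,0,0,0,-1]
    - [0,0,0.02,0,0,0,-1]
    - [0,0,0.026,0,0,0,-1]
    - [0,0,0.026,0,0,0,-1]

```text
time: 12.5
position: [0.5981, 0.2311, 0.1193]
ee_rot: [-3.141, 0.0, 1.664]
contact_force: [-0.2, 0.4, -4.5]
grip_width: 0.272
gripper_force: 35.0
```

>>> carry_out:
  rows:
    - [0,0,0,0,0,0,-1]
    - [0,0,0,0,0,0,-1]

```text
time: 12.75
position: [0.5982, 0.231, 0.1198]
ee_rot: [3.142, -0.0, 1.664]
contact_force: [-0.8, -0.1, -5.1]
grip_width: 0.273
gripper_force: 35.0
```

>>> carry_out:
  rows:
    - [0,0,0,0,0,0,-0.35]
    - [0,0,0,0,0,0,-0.2]
    - [0,0,0,0,0,0,0.0]
    - [0,0,0,0,0,0,0.1]
    - [0,0,0,0,0,0,0.2]

```text
time: 13.38
position: [0.5986, 0.2309, 0.1199]
ee_rot: [3.141, -0.0, 1.664]
contact_force: [-0.1, 0.2, -0.5]
grip_width: 0.567
gripper_force: 0.0
```

```bash
python3 g.py .598 .231 .119 95.2;  python3 - <<'E'
from h import *
np.set_printoptions(precision=4,suppress=True)
for n in("scene",):
    p,d=get_image(n);C=cloud(n,d);P=C[d>0];cv2.imwrite("pics/s4.png",cv2.resize(p[120:250,260:420],None,fx=4,fy=4,interpolation=2))
    for nm,a,b in(("plate",.05,.066),("disc",.08,.118)):
        t=P[(abs(P[:,0]-.6)<.06)&(abs(P[:,1]-.231)<.045)&(P[:,2]>a)&(P[:,2]<b)];print(n,nm,len(t),t.mean(0),t.min(0),t.max(0))
E
```

```text
shift [ 0.0001 -0.0006  0.0009] turn/120 [ 0.0004 -0.0001  0.0009]
13.375 [0.5986 0.2309 0.1199] [179.9555  -0.0098  95.3128] [-0.1177  0.2438 -0.488 ] 0.5672827044496298
scene plate 488 [0.6168 0.2215 0.0579] [0.5429 0.1867 0.0501] [0.6597 0.276  0.0655]
scene disc 256 [0.6097 0.2242 0.1031] [0.5712 0.2049 0.0801] [0.6275 0.2624 0.1179]
```

View pics/s4.png

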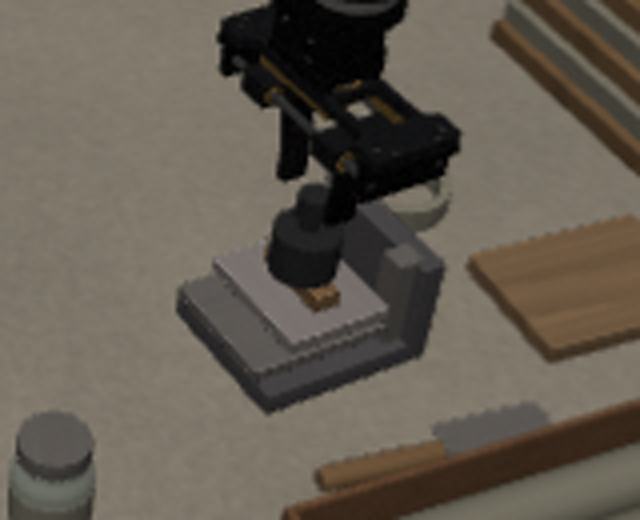

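The weight stands on the ridge at crop (305,245), free between the open fingers, and the plate is down. I'll retract straight up.

>>> carry_out:
  rows:
    - [0,0,0,0,0,0,0.3]
    - [0,0,-0.015,0,0,0,0.3]
    - [0,0,-0.035,0,0,0,0.3]
    - [0,0,-0.06,0,0,0,0.3]
    - [0,0,-0.09,0,0,0,0.3]

```text
time: 14.05
position: [0.5984, 0.231, 0.2119]
ee_rot: [3.14, -0.0, 1.664]
contact_force: [0.1, 0.7, 1.2]
grip_width: 0.655
gripper_force: 0.0
```

>>> carry_out:
  rows:
    - [0,0,-0.01,0,0,0,0.3]
    - [0,0,-0.01,0,0,0,0.3]

```text
time: 14.3
position: [0.5987, 0.2311, 0.2207]
ee_rot: [3.14, -0.001, 1.664]
contact_force: [0.1, 0.3, -0.7]
grip_width: 0.65
gripper_force: 0.0
```

```bash
cat > chk.py <<'E'
from h import *
np.set_printoptions(precision=4,suppress=True)
n="scene";p,d=get_image(n);C=cloud(n,d);P=C[d>0]
for nm,a,b,y0,y1 in(("bed lip",.03,.052,.15,.185),("plate",.053,.066,.19,.27),("plate up",.066,.072,.19,.27),("disc",.08,.118,.18,.28),("knob",.12,.15,.18,.28)):
    t=P[(abs(P[:,0]-.6)<.06)&(P[:,1]>y0)&(P[:,1]<y1)&(P[:,2]>a)&(P[:,2]<b)];print(nm,len(t),len(t) and (np.median(t,0),t.max(0)))
E
python3 chk.py; python3 g.py .557 -.2105 .2 -28
```

```text
bed lip 262 (array([0.6039, 0.1693, 0.04  ]), array([0.6597, 0.1849, 0.0517]))
plate 413 (array([0.6247, 0.2155, 0.0583]), array([0.6599, 0.2698, 0.0659]))
plate up 21 (array([0.6284, 0.23  , 0.0702]), array([0.6361, 0.2454, 0.072 ]))
disc 266 (array([0.6109, 0.2233, 0.1087]), array([0.6432, 0.2798, 0.1177]))
knob 83 (array([0.6034, 0.2293, 0.1422]), array([0.6131, 0.2452, 0.1489]))
shift [-0.4358 -0.0819  0.0194] turn/120 [-0.0001  0.      1.0277]
14.35 [0.5981 0.231  0.2194] [-179.9947   -0.0087   95.3219] [-0.4129 -0.6428 -1.0991] 0.6462232775323614
```

The weight stays and the plate is down. Now to the gauge.

>>> carry_out:
  rows:
    - [-0.062,-0.012,0,0,0,0.089,0.3]
    - [-0.124,-0.024,0,0,0,0.178,0.3]
    - [-0.186,-0.036,0,0,0,0.267,0.3]
    - [-0.248,-0.048,0,0,0,0.356,0.3]
    - [-0.3,-0.058,0,0,0,0.445,0.3]

```text
time: 14.98
position: [0.5669, -0.0755, 0.2184]
ee_rot: [-3.14, 0.001, 0.725]
contact_force: [1.4, -0.3, 0.6]
grip_width: 0.655
gripper_force: 0.0
```

```bash
python3 g.py .557 -.2105 .2 -28; python3 chk.py
```

```text
shift [-0.0969  0.0946  0.0184] turn/120 [-0.0002  0.0008  0.5793]
14.975 [ 0.5669 -0.0755  0.2184] [-179.9296    0.0637   41.5108] [ 1.4103 -0.3264  0.6159] 0.6545012402619225
bed lip 258 (array([0.6043, 0.1693, 0.0403]), array([0.6598, 0.1849, 0.0499]))
plate 399 (array([0.6243, 0.2155, 0.0584]), array([0.6599, 0.2699, 0.066 ]))
plate up 21 (array([0.6311, 0.2289, 0.0708]), array([0.6359, 0.245 , 0.072 ]))
disc 273 (array([0.6118, 0.2241, 0.1082]), array([0.6464, 0.2799, 0.1179]))
knob 81 (array([0.6035, 0.2294, 0.1419]), array([0.6126, 0.2451, 0.1494]))
```

>>> carry_out:
  rows:
    - [-0.03,0.03,0,0,0,0.089,0.1]
    - [-0.06,0.06,0,0,0,0.178,0.1]
    - [-0.097,0.0946,0,0,0,0.267,0.1]
    - [-0.097,0.0946,0,0,0,0.356,0.1]
    - [-0.097,0.0946,0,0,0,0.445,0.1]

```text
time: 15.65
position: [0.5584, -0.2089, 0.2182]
ee_rot: [3.141, 0.002, -0.208]
contact_force: [0.9, -0.3, 0.5]
grip_width: 0.55
gripper_force: 0.0
```

```bash
python3 g.py .557 -.2105 .1 -28
python3 - <<'E'
from h import *
np.set_printoptions(precision=4,suppress=True)
n="scene";p,d=get_image(n);C=cloud(n,d);P=C[d>0]
t=P[(abs(P[:,0]-.56)<.08)&(abs(P[:,1]+.21)<.06)&(P[:,2]>.05)&(P[:,2]<.07)];print("handle",len(t),t.mean(0),t.min(0),t.max(0))
E
```

```text
shift [-0.0007  0.0019  0.1182] turn/120 [0.0002 0.001  0.134 ]
15.65 [ 0.5584 -0.2089  0.2182] [179.9911   0.1251 -11.9164] [ 0.9477 -0.3104  0.5203] 0.5500566707487958
handle 180 [ 0.5581 -0.2088  0.0577] [ 0.5091 -0.2375  0.0506] [ 0.6014 -0.1774  0.0638]
```

>>> carry_out:
  rows:
    - [-0.0007,0.002,0,0,0,0.09,0.0]
    - [-0.0007,0.002,0.04,0,0,0.134,0.0]
    - [-0.0007,0.002,0.09,0,0,0.134,0.0]
    - [-0.0007,0.002,0.118,0,0,0.134,0.0]
    - [-0.0007,0.002,0.118,0,0,0.134,0.0]

```text
time: 16.32
position: [0.556, -0.2088, 0.0987]
ee_rot: [3.14, 0.006, -0.478]
contact_force: [-0.8, -0.5, 0.6]
grip_width: 0.504
gripper_force: 0.0
```

```bash
python3 g.py .557 -.2105 .0293 -28
python3 - <<'E'
from h import *
p,d=get_image("scene");cv2.imwrite("pics/s5.png",cv2.resize(p[160:280,150:270],None,fx=5,fy=5,interpolation=2))
E
```

```text
shift [0.0021 0.0009 0.0694] turn/120 [0.0008 0.0028 0.0049]
16.325 [ 0.556  -0.2088  0.0987] [179.9      0.3325 -27.4142] [-0.8278 -0.5004  0.586 ] 0.5042484753726367
```

View pics/s5.png

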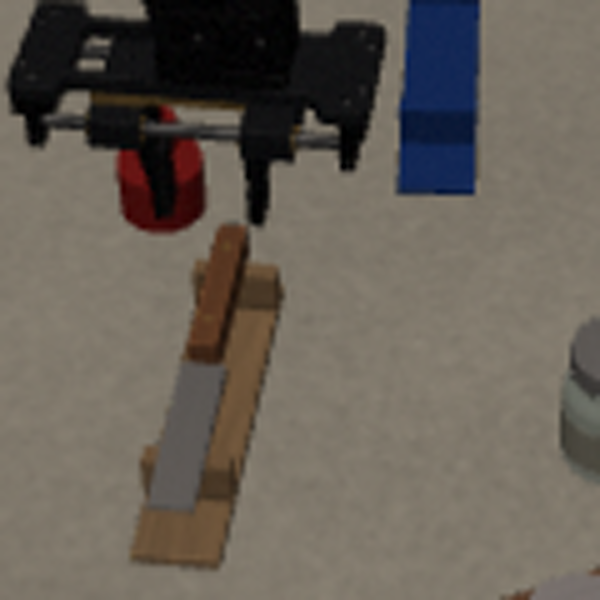

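The fingers straddle the handle, which runs from crop (235,230) to (205,355). The red piece is clear behind. Going down.

>>> carry_out:
  rows:
    - [0.002,0.001,0.02,0,0,0.005,0.0]
    - [0.002,0.001,0.045,0,0,0.005,0.0]
    - [0.002,0.001,0.069,0,0,0.005,0.0]
    - [0.002,0.001,0.069,0,0,0.005,0.0]
    - [0.002,0.001,0.069,0,0,0.005,-1]

```text
time: 17.0
position: [0.5603, -0.2125, 0.0335]
ee_rot: [-3.141, -0.002, -0.492]
contact_force: [0.3, 0.2, 0.2]
grip_width: 0.449
gripper_force: 0.0
```

>>> carry_out:
  rows:
    - [0,0,0,0,0,0,-1]
    - [0,0,0,0,0,0,-1]
    - [0,0,0,0,0,0,-1]
    - [0,0,0,0,0,0,-1]

```text
time: 17.5
position: [0.56, -0.2121, 0.0332]
ee_rot: [-3.141, -0.001, -0.491]
contact_force: [-1.3, 0.1, 3.5]
grip_width: 0.198
gripper_force: 35.0
```

```bash
python3 g.py .557 -.2105 .0293 -28
```

```text
shift [-0.0034  0.      0.0039] turn/120 [-0.0002 -0.0005 -0.0013]
17.5 [ 0.56   -0.2121  0.0332] [-179.9726   -0.0551  -28.1571] [-1.3291  0.0674  3.4968] 0.19773122578164823
```

>>> carry_out:
  rows:
    - [0,0,-0.005,0,0,0,-1]
    - [0,0,-0.02,0,0,0,-1]
    - [0,0,-0.06,0,0,0,-1]
    - [0,0,-0.11,0,0,0,-1]
    - [0,0,-0.13,0,0,0,-1]

```text
time: 18.12
position: [0.5608, -0.213, 0.166]
ee_rot: [-3.14, -0.004, -0.492]
contact_force: [0.5, 0.4, -0.6]
grip_width: 0.195
gripper_force: 35.0
```

>>> carry_out:
  rows:
    - [0,0,0,0,0,-0.08,-1]
    - [0,0,0,0,0,-0.16,-1]
    - [-0.02,-0.02,0,0,0,-0.24,-1]
    - [-0.04,-0.04,0,0,0,-0.32,-1]
    - [-0.06,-0.07,0,0,0,-0.4,-1]

```text
time: 18.75
position: [0.5385, -0.1219, 0.1621]
ee_rot: [-3.141, 0.001, 0.35]
contact_force: [0.0, -0.2, -1.2]
grip_width: 0.194
gripper_force: 35.0
```

```bash
python3 g.py .616 .0 .16 95.2
```

```text
shift [ 0.1146 -0.088   0.002 ] turn/120 [-0.0005  0.0003 -0.6263]
18.75 [ 0.5385 -0.1219  0.1621] [-179.9797    0.057    20.0381] [ 0.0282 -0.2252 -1.1973] 0.19401708550513672
```

>>> carry_out:
  rows:
    - [0.02,-0.015,0,0,0,-0.08,-1]
    - [0.04,-0.03,0,0,0,-0.16,-1]
    - [0.06,-0.045,0,0,0,-0.24,-1]
    - [0.08,-0.06,0,0,0,-0.32,-1]
    - [0.1,-0.08,0,0,0,-0.4,-1]

```text
time: 19.38
position: [0.6064, -0.0125, 0.1619]
ee_rot: [-3.141, 0.001, 1.189]
contact_force: [0.3, 0.4, -1.5]
grip_width: 0.195
gripper_force: 35.0
```

```bash
python3 g.py .618 .01 .16 95.2
```

```text
shift [0.0252 0.0024 0.0019] turn/120 [-0.0006  0.0003 -0.2258]
19.375 [ 0.6064 -0.0125  0.1619] [-179.942     0.0523   68.1069] [ 0.261   0.377  -1.5453] 0.19480861259748303
```

>>> carry_out:
  rows:
    - [0.01,0.001,0,0,0,-0.08,-1]
    - [0.02,0.002,0,0,0,-0.16,-1]
    - [0.025,0.0024,0,0,0,-0.226,-1]
    - [0.025,0.0024,0.03,0,0,-0.226,-1]
    - [0.025,0.0024,0.06,0,0,-0.226,-1]

```text
time: 20.0
position: [0.618, 0.0096, 0.1015]
ee_rot: [-3.141, -0.0, 1.658]
contact_force: [-0.4, 0.2, -1.5]
grip_width: 0.195
gripper_force: 35.0
```

>>> carry_out:
  rows:
    - [0,0,0.01,0,0,0,-1]
    - [0,0,0.01,0,0,0,-1]

```text
time: 20.25
position: [0.6177, 0.0094, 0.092]
ee_rot: [-3.14, 0.0, 1.657]
contact_force: [1.1, -0.3, -0.9]
grip_width: 0.191
gripper_force: 35.0
```

```bash
cat > tip.py <<'E'
from h import *
import sys
np.set_printoptions(precision=4,suppress=True)
s=bot.get_state();t=s['position'];yaw=s['ee_rot'][2];e=np.array([np.cos(yaw),np.sin(yaw)])
for n in("top","scene"):
    p,d=get_image(n);C=cloud(n,d);P=C[d>0];np.savez(n+"3.npz",p=p,d=d)
    r=P[:,:2]-t[:2];a=r@e;b=r@[-e[1],e[0]]
    m=(a>30e-3)&(a<.17)&(abs(b)<.03)&(P[:,2]>t[2]-.008)&(P[:,2]<t[2]+.03)
    q=np.c_[a,b,P[:,2]-t[2]][m];print(n,m.sum(),"along max",np.sort(q[:,0])[-4:],"lat mean by along")
    for k in range(30,160,15):
        z=q[(q[:,0]>k/1e3)&(q[:,0]<k/1e3+.015)]
        if len(z):print(k,len(z),z.mean(0),z[:,1].min(),z[:,1].max())
E
python3 tip.py; python3 g.py .6158 .0346 .06 95.2; python3 chk.py
```

```text
top 111 along max [0.141  0.1411 0.1416 0.1417] lat mean by along
105 44 [ 0.1133 -0.0007  0.0066] -0.013797587415155568 0.011566220698251356
120 47 [0.1277 0.0014 0.0054] -0.010308799384492163 0.013295556542875057
135 20 [0.1383 0.0008 0.0051] -0.008243182558814085 0.011706583066724813
scene 120 along max [0.1398 0.14   0.1404 0.1426] lat mean by along
30 5 [ 0.0394 -0.012   0.0063] -0.015125381789464288 -0.008156402455516487
45 8 [ 0.0519 -0.0142  0.0063] -0.01618545488437627 -0.012507025501737268
60 11 [ 0.0674 -0.0136  0.0065] -0.014903292093194125 -0.011276979055397183
75 10 [ 0.0832 -0.0128  0.0055] -0.015336650211330944 -0.011145545287213893
90 15 [ 0.0986 -0.0118  0.0069] -0.02028798869928651 -0.004764414540769748
105 26 [ 0.1127 -0.0034  0.0055] -0.014345772055871822 0.014002622573367223
120 31 [ 0.127  -0.0019  0.0046] -0.014956776957191798 0.013166016078520373
135 14 [ 0.1381 -0.0013  0.0037] -0.012427916730147185 0.01309046477758479
shift [ 0.0254 -0.0011  0.0337] turn/120 [ 0.0008  0.     -0.0021]
20.35 [0.619  0.0094 0.0937] [179.9051   0.0027  94.9539] [ 0.0747 -0.3127 -0.126 ] 0.1929247453930353
bed lip 208 (array([0.6139, 0.1689, 0.0401]), array([0.66  , 0.1847, 0.0495]))
plate 404 (array([0.6233, 0.2148, 0.0583]), array([0.66  , 0.2698, 0.0658]))
plate up 19 (array([0.6318, 0.2335, 0.0709]), array([0.6374, 0.2471, 0.072 ]))
disc 274 (array([0.6115, 0.2239, 0.1076]), array([0.6533, 0.2798, 0.1178]))
knob 84 (array([0.6031, 0.2296, 0.141 ]), array([0.6125, 0.247 , 0.1494]))
```

```bash
python3 - <<'E'
from h import *
np.set_printoptions(precision=4,suppress=True)
f=np.load("top0.npz");d=f['d'];C=cloud('top',d);Z=cv2.medianBlur(C[...,2].astype(np.float32),3)
for nm,th,lo,hi,u1 in(("upper front",.055,.069,0,195),("bed front",.02,.042,0,206)):
    E=[]
    for v in range(158,197):
        us=[u for u in range(172,u1) if Z[v,u]>th and Z[v,u+1]<=th]
        if us:
            u=us[-1];E.append((u+(Z[v,u]-th)/(Z[v,u]-Z[v,u+1]),v))
    P=onplane('top',E,lo)[:,:2];vx,vy,x,y=cv2.fitLine(P.astype(np.float32),cv2.DIST_HUBER,0,.001,.001)[:,0]
    print(nm,len(E),"line deg",np.degrees(np.arctan2(vy,vx))%180,"y at x=.602",y+(.602-x)*vy/vx,P.min(0),P.max(0))
g=cv2.cvtColor(f['p'],cv2.COLOR_BGR2HSV);m=((g[...,1]>100)&(g[...,0]<25)).astype(np.uint8)
E
python3 g.py .6158 .0346 .0445 95.2
```

```text
upper front 37 line deg 6.0383463 y at x=.602 0.18668722 [0.5464 0.1814] [0.6495 0.2049]
bed front 39 line deg 5.226102 y at x=.602 0.15691096 [0.5427 0.1516] [0.654  0.1615]
shift [ 0.0254 -0.0013  0.0494] turn/120 [ 0.0011 -0.     -0.0021]
20.4 [0.6192 0.0094 0.0939] [179.874   -0.0044  94.9532] [ 0.1642  0.4083 -0.9625] 0.19209793374030693
```

>>> carry_out:
  rows:
    - [0.012,-0.0006,0,0,0,-0.003,-1]
    - [0.025,-0.0013,0,0,0,-0.003,-1]
    - [0.025,-0.0013,0.02,0,0,-0.003,-1]
    - [0.025,-0.0013,0.044,0,0,-0.003,-1]
    - [0.025,-0.0013,0.046,0,0,-0.003,-1]

```text
time: 21.02
position: [0.6123, 0.0342, 0.0435]
ee_rot: [-3.136, 0.001, 1.664]
contact_force: [-0.6, -0.0, -1.0]
grip_width: 0.196
gripper_force: 35.0
```

>>> carry_out:
  rows:
    - [0,0,0,0,0,0,-1]
    - [0,0,0.002,0,0,0,-1]
    - [0,0,0.002,0,0,0,-1]

```text
time: 21.4
position: [0.6152, 0.0343, 0.0451]
ee_rot: [3.141, -0.0, 1.664]
contact_force: [0.7, 0.1, -0.9]
grip_width: 0.198
gripper_force: 35.0
```

>>> carry_out:
  rows:
    - [0,0,0.001,0,0,0,-1]
    - [0,0,0.002,0,0,0,-1]
    - [0,0,0.002,0,0,0,-1]

```text
time: 21.78
position: [0.6147, 0.0343, 0.0425]
ee_rot: [-3.142, -0.0, 1.664]
contact_force: [0.4, 0.1, -2.2]
grip_width: 0.196
gripper_force: 35.0
```

>>> carry_out:
  rows:
    - [0,0,0.001,0,0,0,-1]
    - [0,0,0.002,0,0,0,-1]
    - [0,0,0.002,0,0,0,-1]

```text
time: 22.15
position: [0.6147, 0.0343, 0.0404]
ee_rot: [-3.141, -0.0, 1.664]
contact_force: [-0.3, -0.0, -1.4]
grip_width: 0.195
gripper_force: 35.0
```

```bash
cat > st.py <<'E'
from h import *
np.set_printoptions(precision=4,suppress=True)
S=[]
for i in range(4):
    get_image("scene");s=bot.get_state();S.append(np.r_[s['position'],np.degrees(s['ee_rot'])%360,s['contact_force'],s['ft_torque']])
print(s['time'],np.mean(S,0))
E
python3 st.py
```

```text
22.35 [  0.6148   0.0343   0.0406 179.997  359.9974  95.3216  -0.3991  -0.3071
  -1.5687  -0.121    0.0484   0.0157]
```

>>> carry_out:
  rows:
    - [0,0,0.001,0,0,0,-1]
    - [0,0,0.001,0,0,0,-1]

```text
time: 22.6
position: [0.6148, 0.0343, 0.0395]
ee_rot: [3.142, -0.0, 1.664]
contact_force: [0.3, 0.2, -1.3]
grip_width: 0.197
gripper_force: 35.0
```

```bash
python3 st.py
```

```text
22.8 [  0.6148   0.0344   0.0396 179.9965 359.9948  95.3215   0.1181   0.3233
  -0.9746  -0.1183   0.0338  -0.0061]
```

>>> carry_out:
  rows:
    - [0,0,0.001,0,0,0,-1]
    - [0,0,0.001,0,0,0,-1]

```text
time: 23.05
position: [0.6148, 0.0343, 0.0385]
ee_rot: [3.142, -0.0, 1.664]
contact_force: [0.8, -0.2, -0.8]
grip_width: 0.198
gripper_force: 35.0
```

```bash
python3 st.py
```

```text
23.25 [  0.6148   0.0343   0.0386 179.9927 269.9981  95.3179   0.1093  -0.7234
  -0.9567  -0.0996   0.0516  -0.0082]
```

>>> carry_out:
  rows:
    - [0,0,0.0007,0,0,0,-1]
    - [0,0,0.0007,0,0,0,-1]

```text
time: 23.5
position: [0.6148, 0.0343, 0.0378]
ee_rot: [3.142, -0.0, 1.664]
contact_force: [0.5, -0.4, -0.2]
grip_width: 0.197
gripper_force: 35.0
```

```bash
python3 st.py
```

```text
23.7 [  0.6148   0.0343   0.0379 179.9922 359.9977  95.3167  -0.135   -0.3075
  -0.8877  -0.115   -0.0045   0.0079]
```

>>> carry_out:
  rows:
    - [0,0,0.0007,0,0,0,-1]
    - [0,0,0.0007,0,0,0,-1]

```text
time: 23.95
position: [0.6148, 0.0343, 0.0372]
ee_rot: [3.142, -0.0, 1.664]
contact_force: [-0.1, -0.3, -0.7]
grip_width: 0.189
gripper_force: 35.0
```

```bash
python3 st.py
```

```text
24.15 [  0.6148   0.0343   0.0372 179.9936 359.9964  95.3179   0.0858  -0.4516
  -0.3666  -0.119    0.0324  -0.002 ]
```

>>> carry_out:
  rows:
    - [0,0,0.0005,0,0,0,-1]
    - [0,0,0.0005,0,0,0,-1]

```text
time: 24.4
position: [0.6148, 0.0343, 0.0367]
ee_rot: [3.142, -0.0, 1.664]
contact_force: [-0.5, -0.7, -0.1]
grip_width: 0.194
gripper_force: 35.0
```

```bash
python3 st.py;python3 st.py
```

```text
24.6 [  0.6148   0.0343   0.0367 179.9925 359.998   95.3202   0.143   -0.5518
  -0.7427  -0.1193   0.0088   0.0085]
24.8 [  0.6148   0.0343   0.0367 179.9929 359.9982  95.3187   0.4591  -0.6172
  -0.4863  -0.1349   0.0432  -0.0139]
```

>>> carry_out:
  rows:
    - [0,0,0.0005,0,0,0,-1]
    - [0,0,0.0005,0,0,0,-1]

```text
time: 25.05
position: [0.6148, 0.0343, 0.0361]
ee_rot: [3.142, -0.0, 1.664]
contact_force: [-0.4, -0.1, -0.5]
grip_width: 0.193
gripper_force: 35.0
```

```bash
python3 st.py;python3 st.py; python3 tip.py
```

```text
25.25 [  0.6148   0.0343   0.0362 179.995  359.9966  95.3193   0.3553  -0.5006
  -0.012   -0.1248   0.0178  -0.0308]
25.45 [  0.6148   0.0343   0.0362 179.9943 359.9964  95.3191   0.2637  -0.7385
   0.1581  -0.1158   0.0254   0.0119]
top 374 along max [0.1693 0.1695 0.1697 0.1699] lat mean by along
105 14 [ 0.1177 -0.0015  0.0103] -0.010982423381729148 0.012573262294015123
120 90 [ 0.1284 -0.0004  0.007 ] -0.028413718406923107 0.028217958362573854
135 100 [0.1422 0.0004 0.0066] -0.029105717197764325 0.029783788623513618
150 135 [0.1568 0.0003 0.0173] -0.029994570823673617 0.029983477179392808
scene 291 along max [0.169  0.1694 0.1695 0.1697] lat mean by along
30 1 [ 0.0438 -0.0152  0.0051] -0.01523395359136238 -0.01523395359136238
45 1 [ 0.0516 -0.014   0.0049] -0.014033157417384246 -0.014033157417384246
60 1 [ 0.062  -0.0142  0.0048] -0.014216413805782716 -0.014216413805782716
90 7 [ 0.0989 -0.0114  0.0081] -0.01495019607390537 -0.0070958461219387
105 23 [ 0.1132 -0.0058  0.0083] -0.014470904705940793 0.0062808030872726715
120 59 [ 0.1279 -0.005   0.0053] -0.0293514213829142 0.029265934488763065
135 62 [ 0.1424 -0.0015  0.0049] -0.029302508134712826 0.029671245616806917
150 111 [0.1564 0.     0.0145] -0.02947246152076774 0.029998697688954995
```

```bash
cat > bl.py <<'E'
from h import *
np.set_printoptions(precision=4,suppress=True)
s=bot.get_state();t=s['position'];yaw=s['ee_rot'][2];e=np.array([np.cos(yaw),np.sin(yaw)])
for n,off in(("top",-.001),("scene",.001)):
    Q=[]
    for i in range(3):
        p,d=get_image(n);P=cloud(n,d)[d>0];P=P+[0,0,off];r=P[:,:2]-t[:2];a=r@e;b=r@[-e[1],e[0]]
        m=(a>.045)&(a<.145)&(abs(b)<.010)&(P[:,2]>t[2]-.01)&(P[:,2]<t[2]+.015);Q.append(np.c_[a,P[:,2]-t[2]][m])
    q=np.vstack(Q);f=np.polyfit(q[:,0],q[:,1],1);print(n,len(q),q[:,0].min(),"slope",f[0],"top at tip z",np.polyval(f,.142)+t[2],"underside-TCP at 100:",np.polyval(f,.1)-.0049)
print(s['time'],t)
E
python3 bl.py
```

```text
top 191 0.11493309487462049 slope -0.08440999797561136 top at tip z 0.0432403146305091 underside-TCP at 100: 0.0056859995849335414
scene 150 0.10051277807199496 slope -0.05189717520013349 top at tip z 0.04370750324193881 underside-TCP at 100: 0.0047876496397931834
25.55 [0.6148 0.0343 0.0362]
```

>>> carry_out:
  rows:
    - [0,0,-0.002,0,0,0,-1]
    - [0.005,0,-0.002,0,0,0,-1]
    - [0.01,0,-0.002,0,0,0,-1]
    - [0.015,0,-0.002,0,0,0,-1]
    - [0.02,0,-0.002,0,0,0,-1]

```text
time: 26.48
position: [0.6129, 0.0548, 0.0381]
ee_rot: [-3.142, -0.0, 1.664]
contact_force: [-0.0, -0.6, 0.0]
grip_width: 0.199
gripper_force: 35.0
```

```bash
python3 bl.py; python3 st.py
```

```text
top 65 0.12692927988570837 slope 0.28175075114105547 top at tip z 0.0476824566362168 underside-TCP at 100: -0.007174031409095156
scene 126 0.08026564782566428 slope 0.1099746471528687 top at tip z 0.04705876111540967 underside-TCP at 100: -0.0005831305623984449
26.475 [0.6129 0.0548 0.0381]
26.975 [  0.613    0.054    0.0382 179.9969 359.9983  95.3013  -0.5001   0.3707
  -0.4396  -0.0361   0.0406  -0.0175]
```

>>> carry_out:
  rows:
    - [0.004,0,0,0,0,0,-1]
    - [0.008,0,0,0,0,0,-1]
    - [0.012,0,0,0,0,0,-1]
    - [0.016,0,0,0,0,0,-1]
    - [0.018,0,0,0,0,0,-1]

```text
time: 27.6
position: [0.6113, 0.0727, 0.0382]
ee_rot: [3.141, -0.0, 1.664]
contact_force: [0.1, -0.4, -1.2]
grip_width: 0.195
gripper_force: 35.0
```

```bash
python3 st.py
```

```text
27.8 [  0.6112   0.0726   0.0382 179.9973 359.98    95.3439  -0.1961   0.5966
  -0.4828  -0.055    0.0741  -0.0211]
```

>>> carry_out:
  rows:
    - [0.003,0,0,0,0,0,-1]
    - [0.006,0,0,0,0,0,-1]

```text
time: 28.05
position: [0.6107, 0.0781, 0.0382]
ee_rot: [3.142, 0.0, 1.663]
contact_force: [0.0, -0.2, 0.7]
grip_width: 0.195
gripper_force: 35.0
```

```bash
python3 st.py
```

```text
28.25 [  0.6107   0.0787   0.0382 179.9953 359.9764  95.3478   0.1477   0.5308
  -0.4078  -0.039    0.0444   0.008 ]
```

>>> carry_out:
  rows:
    - [0.002,0,0,0,0,0,-1]
    - [0.004,0,0,0,0,0,-1]

```text
time: 28.5
position: [0.6104, 0.082, 0.0382]
ee_rot: [3.141, 0.0, 1.663]
contact_force: [-0.0, -0.0, 0.1]
grip_width: 0.198
gripper_force: 35.0
```

```bash
python3 st.py; python3 chk.py
```

```text
28.7 [  0.6103   0.0825   0.0382 179.9959 359.9825  95.3355   0.137    0.1396
  -0.2258  -0.0238   0.0361   0.0006]
bed lip 110 (array([0.6368, 0.171 , 0.0399]), array([0.6594, 0.185 , 0.0441]))
plate 371 (array([0.6278, 0.2176, 0.0583]), array([0.6594, 0.27  , 0.0659]))
plate up 20 (array([0.6317, 0.2262, 0.069 ]), array([0.6367, 0.2452, 0.0715]))
disc 269 (array([0.6115, 0.2238, 0.1073]), array([0.6415, 0.28  , 0.1176]))
knob 83 (array([0.6029, 0.2287, 0.1423]), array([0.6123, 0.2487, 0.1478]))
```

>>> carry_out:
  rows:
    - [0.002,0,0,0,0,0,-1]
    - [0.004,0,0,0,0,0,-1]

```text
time: 29.0
position: [0.6101, 0.086, 0.0382]
ee_rot: [3.141, 0.0, 1.663]
contact_force: [0.7, -0.1, -1.3]
grip_width: 0.197
gripper_force: 35.0
```

```bash
python3 st.py
```

```text
29.2 [  0.6099   0.0865   0.0382 179.9976 359.983   95.3368   0.3058   0.4211
  -0.1568  -0.0387   0.0565  -0.0106]
```

>>> carry_out:
  rows:
    - [0.002,0,0,0,0,0,-1]
    - [0.004,0,0,0,0,0,-1]

```text
time: 29.45
position: [0.6097, 0.09, 0.0382]
ee_rot: [3.141, 0.0, 1.663]
contact_force: [0.1, -0.2, 0.6]
grip_width: 0.194
gripper_force: 35.0
```

```bash
python3 st.py
```

```text
29.65 [  0.6096   0.0905   0.0382 179.9959 359.9812  95.3392  -0.2403   0.3286
  -0.3244  -0.0493   0.0496   0.0224]
```

>>> carry_out:
  rows:
    - [0.002,0,0,0,0,0,-1]
    - [0.004,0,0,0,0,0,-1]

```text
time: 29.9
position: [0.6093, 0.094, 0.0382]
ee_rot: [3.141, 0.0, 1.663]
contact_force: [0.2, -0.7, 0.2]
grip_width: 0.191
gripper_force: 35.0
```

```bash
python3 st.py; python3 chk.py
```

```text
30.1 [  0.6092   0.0945   0.0382 179.9944 359.981   95.3362  -0.1078   0.2455
  -0.0506  -0.0596   0.0637   0.0143]
bed lip 113 (array([0.6372, 0.1709, 0.0402]), array([0.6597, 0.185 , 0.0467]))
plate 315 (array([0.6338, 0.222 , 0.0581]), array([0.6598, 0.2698, 0.066 ]))
plate up 20 (array([0.6249, 0.2258, 0.0687]), array([0.6372, 0.2449, 0.072 ]))
disc 268 (array([0.6116, 0.2233, 0.1086]), array([0.6342, 0.2799, 0.1171]))
knob 83 (array([0.6039, 0.229 , 0.1425]), array([0.611 , 0.245 , 0.1494]))
```

>>> carry_out:
  rows:
    - [0.002,0,0,0,0,0,-1]
    - [0.004,0,0,0,0,0,-1]

```text
time: 30.4
position: [0.609, 0.0977, 0.0383]
ee_rot: [3.141, 0.001, 1.663]
contact_force: [0.4, -1.8, 0.7]
grip_width: 0.195
gripper_force: 35.0
```

```bash
python3 st.py
```

```text
30.6 [  0.609    0.0979   0.0383 179.986    0.0135  95.3212   0.0436  -1.0013
   0.315   -0.3123   0.0467  -0.0042]
```

>>> carry_out:
  rows:
    - [0.002,0,0,0,0,0,-1]
    - [0.003,0,0,0,0,0,-1]

```text
time: 30.85
position: [0.6089, 0.0998, 0.0384]
ee_rot: [3.141, 0.001, 1.663]
contact_force: [0.4, -3.3, 1.6]
grip_width: 0.196
gripper_force: 35.0
```

```bash
python3 st.py
```

```text
31.05 [  0.6089   0.1      0.0384 179.9729   0.0653  95.2836   0.3694  -5.1168
   2.1109  -1.1168   0.002    0.034 ]
```

>>> carry_out:
  rows:
    - [0.002,0,0,0,0,0,-1]
    - [0.003,0,0,0,0,0,-1]

```text
time: 31.3
position: [0.6087, 0.102, 0.0384]
ee_rot: [3.141, 0.002, 1.662]
contact_force: [-0.1, -6.9, 1.9]
grip_width: 0.196
gripper_force: 35.0
```

```bash
python3 st.py; python3 chk.py
```

```text
31.5 [  0.6087   0.1021   0.0385 179.9683   0.1179  95.2549   0.4566  -6.0265
   2.9597  -1.5613  -0.0292   0.0043]
bed lip 111 (array([0.6371, 0.1713, 0.04  ]), array([0.66  , 0.185 , 0.0473]))
plate 277 (array([0.6364, 0.2234, 0.0585]), array([0.6598, 0.27  , 0.066 ]))
plate up 19 (array([0.6305, 0.2286, 0.0698]), array([0.6382, 0.2455, 0.0717]))
disc 264 (array([0.6128, 0.224 , 0.1079]), array([0.6575, 0.28  , 0.116 ]))
knob 85 (array([0.604 , 0.2287, 0.1423]), array([0.6128, 0.2464, 0.1484]))
```

The drag started at TCP y≈0.098 and levels off at about 6 N, so I'm a millimetre or two past snug. I'll ease back and then forward to just snug.

>>> carry_out:
  rows:
    - [-0.0015,0,0,0,0,0,-1]
    - [-0.003,0,0,0,0,0,-1]
    - [-0.003,0,0,0,0,0,-1]
    - [-0.002,0,0,0,0,0,-1]
    - [-0.002,0,0,0,0,0,-1]

```text
time: 32.17
position: [0.6087, 0.102, 0.0383]
ee_rot: [3.141, 0.0, 1.664]
contact_force: [0.1, -2.4, 1.5]
grip_width: 0.194
gripper_force: 35.0
```

```bash
python3 st.py; python3 chk.py|head -2; python3 bl.py
```

```text
32.375 [  0.6087   0.102    0.0383 179.9769 180.0001  95.3174   1.0533  -2.9996
   2.2717  -0.7156  -0.1178  -0.0082]
bed lip 106 (array([0.6376, 0.1706, 0.0398]), array([0.6598, 0.1849, 0.0456]))
plate 281 (array([0.6358, 0.2241, 0.0584]), array([0.659 , 0.2699, 0.0659]))Traceback (most recent call last):
  File "bl.py", line 9, in <module>
    q=np.vstack(Q);f=np.polyfit(q[:,0],q[:,1],1);print(n,len(q),q[:,0].min(),"slope",f[0],"top at tip z",np.polyval(f,.142)+t[2],"underside-TCP at 100:",np.polyval(f,.1)-.0049)
                     ~~~~~~~~~~^^^^^^^^^^^^^^^^^
    raise TypeError("expected non-empty vector for x")
TypeError: expected non-empty vector for x
```

>>> carry_out:
  rows:
    - [-0.001,0,0,0,0,0,-1]
    - [-0.002,0,0,0,0,0,-1]
    - [-0.002,0,0,0,0,0,-1]

```text
time: 32.95
position: [0.6085, 0.1019, 0.0381]
ee_rot: [3.142, -0.002, 1.665]
contact_force: [1.3, 2.7, 0.8]
grip_width: 0.195
gripper_force: 35.0
```

```bash
python3 st.py
```

```text
33.15 [  0.6085   0.1018   0.038  180.004  359.894   95.3797   0.7155   3.2343
   0.9387   0.713   -0.1103  -0.0092]
```

>>> carry_out:
  rows:
    - [-0.001,0,0,0,0,0,-1]
    - [-0.002,0,0,0,0,0,-1]
    - [-0.002,0,0,0,0,0,-1]

```text
time: 33.52
position: [0.6084, 0.0983, 0.038]
ee_rot: [-3.141, -0.0, 1.664]
contact_force: [0.3, 4.4, 0.0]
grip_width: 0.198
gripper_force: 35.0
```

```bash
python3 st.py
```

```text
33.725 [  0.6085   0.0982   0.038  180.0383 359.9825  95.325   -0.6531   4.8521
   0.2581   1.0379   0.189    0.013 ]
```

>>> carry_out:
  rows:
    - [0.001,0,0,0,0,0,-1]
    - [0.002,0,0,0,0,0,-1]
    - [0.002,0,0,0,0,0,-1]

```text
time: 34.1
position: [0.6086, 0.0982, 0.0382]
ee_rot: [-3.141, 0.002, 1.663]
contact_force: [-0.9, -1.1, 1.4]
grip_width: 0.194
gripper_force: 35.0
```

```bash
python3 st.py
```

```text
34.3 [  0.6087   0.0983   0.0382 180.0141   0.1025  95.2593  -0.9475  -1.7142
   1.5032  -0.4301   0.2981   0.0186]
```

>>> carry_out:
  rows:
    - [0.001,0,0,0,0,0,-1]
    - [0.001,0,0,0,0,0,-1]

```text
time: 34.55
position: [0.609, 0.0996, 0.0384]
ee_rot: [3.141, 0.002, 1.663]
contact_force: [-0.8, -3.9, 1.7]
grip_width: 0.196
gripper_force: 35.0
```

```bash
python3 st.py
```

```text
34.75 [  0.609    0.0999   0.0384 179.9638   0.0696  95.2797  -0.1907  -4.5257
   2.3789  -1.1676   0.1003   0.0127]
```

The forward drag is a steady 4.5 N and the plate height hasn't changed. One last look before handing in.

```bash
python3 chk.py
python3 - <<'E'
from h import *
p,d=get_image("scene");cv2.imwrite("pics/s9.png",cv2.resize(p[120:260,220:400],None,fx=4,fy=4,interpolation=2))
E
```

```text
bed lip 106 (array([0.6352, 0.1703, 0.0396]), array([0.6599, 0.1847, 0.0444]))
plate 278 (array([0.6357, 0.223 , 0.0584]), array([0.6598, 0.2698, 0.0659]))
plate up 20 (array([0.6289, 0.232 , 0.0698]), array([0.6474, 0.2513, 0.0719]))
disc 270 (array([0.6114, 0.2238, 0.1083]), array([0.6484, 0.2799, 0.1179]))
knob 82 (array([0.604 , 0.2291, 0.1426]), array([0.6127, 0.2476, 0.1499]))
```

View pics/s9.png

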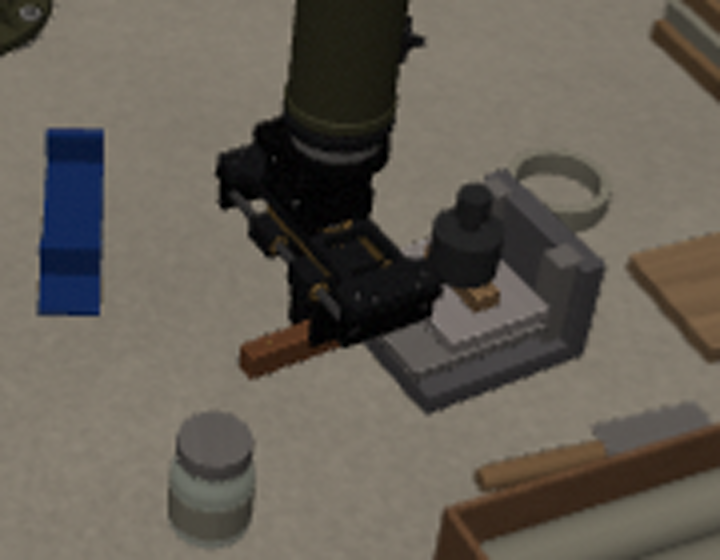

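The weight stands upright on the ridge at crop (467,240). The handle is held at (285,345), with the blade straight in the gap, and the jar and tape are in place. Handing in.

```bash
python3 -c "
from station import bot
print(bot.finish_job())"
```

```text
the job is handed in; nothing more can be done
None
```

I handed the job in with the weight upright on the ridge, the plate down, and the blade held by its handle about 55 mm into the gap at roughly 4.5 N of drag; it took two tries, because after my first release the weight ended up about 0.2 m from the press (cause unknown).

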